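Free the board fixture and close it on the circuit board

ROBOT

A 6-joint arm with a two-finger parallel gripper is mounted at the origin on the work surface. World frame = base frame: x ahead of the robot, y to its left, z up, the work surface at z = 0. Lengths are in m, angles in rad, forces in N, time in s.
With the tool pointing down it reaches from about 0.25 to 0.775 m from the base axis. Payload 4 kg.
Tool frame: the origin (TCP) lies between the finger pads; the fingertips stand 11 mm ahead of it and the grasp point (between the pads) lies 8 mm behind it (robot.tip_extent is the z of the fingertips in the tool frame, in m); z points along the fingers, y is the line along which they close (so a half turn about z gives the same grasp; the last joint's range is limited). The gripper opens to 94 mm and grips with 3 to 60 N. Pads are 16 mm wide; open, the fingers measure 119 mm over their backs; the gripper's body (75 mm by 177 mm) begins 78 mm behind the grasp point.
Start: joints at [-1.398, 0.087, 1.371, -0, 1.684, -0.103], TCP at [0.15, -0.529, 0.217] pointing down, gripper open.
Joint ranges: [-3.1, 3.1], [-0.76, 2.03], [0.27, 2.55], [-1.08, 4.22], [0.17, 2.65], [-2.57, 2.57]. Speed limits (rad/s): [2.79, 2.79, 3.14, 3.14, 3.14, 3.14].

INTERFACE

Orientations are given as [roll, pitch, yaw] about the fixed x, y, z axes, in that order (R = Rz(yaw) Ry(pitch) Rx(roll)).
In Python, from bench import robot, imaging gives the robot as it stands.
- The arm moves only by the shell command python3 -m pendant 'ROWS'. ROWS is JSON, a list of rows, each a list of 7 numbers: the shift along the world's x, y, z in cm, then the turn, a rotation vector about the world's x, y, z in degrees, then the opening, from 0 (shut) to 1 (fully open). In form: [[dx, dy, dz, ax, ay, az, jaw], ...]. A call has 1 to 8 rows; each row shifts and turns the commanded pose from where the row before left it; what a row does not reach is not made up. A row lasts 1/10 s, in which the tool goes at most 50 mm and 8.59 degrees, less where a joint would pass 70% of its speed; a pose out of reach is approached as far as the arm can. A call is refused whole if a number of a shift passes 5 or a number of a turn 8.59, either way. A call with a gripper value outside its range is refused whole. The fingers move at their own pace and stop on an object; the grip force is fixed at half the most. Time passes only in rows, so rows that do not move let the fingers close. It gives the time, the measured TCP pose, the force, the opening and the grip force at its end, in the units of the state.
- robot.get_obs(): the state, without advancing time (a new reading comes with each control period).
- imaging.snapshot(name): name is "scene" or "top"; returns the picture (420x560x3 uint8, red, green, blue); there is no depth.
- imaging.camera_params(name): a dict with "camera_matrix" (3x3 intrinsics, pixels), "k1" (the pictures are not rectified: a ray, as slopes to the right and down, at radius r is drawn at 1 + k1 r^2 times it, then the intrinsics apply), "R" (3x3) and "t" (3): a world point X has camera coordinates R X + t. Camera axes: x right, y down, z forward; pixel columns grow to the right and rows downward; lengths in m; the calibration is good to about 2 mm. A picture is of the moment at which its call begins. camera_params takes no time and is no camera call.
- robot.close_job(): hands the job in; it is judged then, once.
The state is a dict: "time": time; "joint_positions": joint angles; "qvel": joint speeds; "joint_torque": joint torques, N m; "tool_pos": TCP position; "ee_rot": TCP orientation; "wrist_force": force on the tool from outside, world axes, zero at the start; "wrist_torque": the same for the moment, N m; "width": finger opening in m; "finger_force": force on a finger pad.
Only numpy, scipy, OpenCV 4.12 (cv2) and the standard library are available. Lean on these libraries where they do the work, as an engineer would, in place of code of your own. Each camera call takes 0.05 s, during which the arm holds its last target. There are 200 camera calls.

TASK

On the board-holding fixture, draw the locking pin out of the sliding carriage and hang it fully home in the notch of the fork bracket on the fixture's side, its collar resting on the fork. Then gently slide the carriage towards the fixed jaw until the circuit board is held snug and square between the two. Let go of everything, and leave the other things on the bench alone.

Things in the scene. Friction and masses are not known exactly. Their poses are not given: they have to be found in the camera images.
- fixture: Aluminium fixture plate fixed to the bench, 160 (x) x 260 (y) x 20 mm; origin at the centre of its underside. At its +y end the dark steel fixed jaw stands across it, 26 mm above the plate, inner face at y = +105 mm. Low guide strips (6 mm) run along both x edges. The carriage slides along the plate's y axis towards the fixed jaw (+y).
- carriage (a joint): Travel of the steel carriage along the fixture's +y, in m: 0 at the start (pinned), stop at 0.075, 0.065 with the board snug between the jaws. The carriage is a block 140 (x) x 60 (y) x 25 mm, its top 46 mm above the bench, centred at y = -80 mm of the fixture plus travel (front face at -50 mm plus travel). About 2 N moves it once the pin is out.
- carriage_grip (a point): Upright black grip rib on top of the carriage, 40 (x) x 12 (y) x 36 mm high, 40 mm to the +x side of the carriage centre. This point is the rib's centre, 64 mm above the bench, 18 mm below the rib's top; axes as the fixture.
- carriage_bore (a point): Mouth of the vertical 18 mm bore on the carriage's top face (46 mm above the bench), 45 mm to the -x side of the carriage centre. The bore goes on into the fixture plate below.
- pin: Loose steel locking pin, 120 g, upright in the bore. Origin on its axis at the collar's underside, z up to the head. Above: collar 26 mm across, 5 thick, then a round black grip 20 mm across from 5 to 41 mm. Below: thin neck 8 mm across down to -14 mm, then thick shank 16 mm across to the tip at -42 mm. The shank does not pass the notch: only the neck can enter, from the side.
- bracket: Dark steel fork bracket fixed against the fixture's -x side, somewhere along it, axes as the fixture. Origin at bench height on the fixture's side face. A post 12 x 44 x 60 mm carries a level fork plate 44 mm wide, 6 thick, top 60 mm above the bench, out to x = -60 mm. Its notch, 12 mm wide, is open at the flared -x end and at top and bottom; closed end at x = -32 mm.
- notch (a point): On the fork plate's top face, 60 mm above the bench, where the pin's origin lies when it is parked fully home (neck about 1 mm from the notch's closed end). Axes as the fixture: the pin enters along +x from the mouth, 23 mm towards -x from this point.
- board: Loose green circuit board on an aluminium heat-spreader, 100 (x) x 90 (y) x 6 mm (parts on it up to 15 mm more), 140 g, lying on the fixture plate between carriage and fixed jaw; origin at the centre of its underside, 20 mm above the bench. Held snug, it lies at y = +60 mm of the fixture, square with it.
- reel: Bystander: aluminium solder-wire reel, 52 mm across, 42 mm high, standing on the bench; origin at the centre of its underside.
- screwdriver: Bystander: screwdriver lying on the bench along its own x.
- flux: Bystander: small white bottle, 44 mm across, 90 mm high; origin at the centre of its underside.
- heatsink: Bystander: finned aluminium heat sink, 60 x 50 x 28 mm; origin at the centre of its underside.
Not all that is in view belongs to the job. Leave any purple look-alike of the board alone.

How it is judged:
On the way, in this order (a step that is already met when the one before it is completed fails the run):
1. the pin is parked in the notch (x of pin in the frame of notch between -0.008 and 0.005 m and y of pin in the frame of notch between -0.005 and 0.005 m and z of pin in the frame of notch between -0.003 and 0.003 m and angle between pin's own z axis and vertical below 0.15 rad and linear speed of pin below 0.03 m/s), for 0.2 s.
2. the carriage holds the board against the fixed jaw (value of joint carriage above 0.0615 m and y of board in the frame of fixture between 0.0565 and 0.0635 m and z of board in the frame of fixture between 0.017 and 0.023 m and angle between the x axis of board and the x axis of fixture, either way round below 0.06 rad), for 0.2 s.
At the end, for the whole second after the job is handed in: Pin still and upright (0.15 rad) in the notch, collar on the fork (3 mm in height, 5 mm sideways, at most 8 mm short of home); carriage travel at least 61.5 mm; board still, flat on the plate, within 3.5 mm of its place against the fixed jaw, square within 0.06 rad (all of step 1 and all of step 2 and linear speed of board below 0.02 m/s and velocity of joint carriage below 0.01 m/s); the robot touches nothing.
It fails at once if the board is squeezed hard between the jaws (contact forces on it together over 80 N) (contact force between board and fixture above 80 N).
It fails at once if the reel is shifted by more than 30 mm (distance of reel from where it was at the start of the episode above 0.03 m).
It fails at once if the screwdriver is shifted by more than 30 mm (distance of screwdriver from where it was at the start of the episode above 0.03 m).
It fails at once if the flux is shifted by more than 30 mm (distance of flux from where it was at the start of the episode above 0.03 m).
It fails at once if the heatsink is shifted by more than 30 mm (distance of heatsink from where it was at the start of the episode above 0.03 m).
It also fails if it takes over 48 s, if anything falls off the work surface, if the arm or the gripper's body presses on something with over 40 N, if the wrist force passes 120 N, or if a joint passes its speed limit or range.

## Working session

There is one attempt and no reset: what is moved stays moved. The work goes in short steps, Python scripts to look and compute and a shell command to move; the robot and the scene stay as the last step left them, time stands still between calls to the robot, and variables do not carry over. Pictures are saved under pics/ and viewed, at most 10 in all, crops included, and the job is handed in when it is done.

```bash
mkdir -p pics; ls; python3 - <<'E'
from bench import robot, imaging
import cv2,numpy as np
for n in("scene","top"):
    im=imaging.snapshot(n); cv2.imwrite(f"pics/{n}0.png",im[:,:,::-1])
    p=imaging.camera_params(n); print(n,{k:np.round(v,4).tolist() for k,v in p.items()})
o=robot.get_obs();print({k:np.round(v,3).tolist() for k,v in o.items()})
E
```

```text
pics
scene {'camera_matrix': [[516.0449, 0.0, 280.542], [0.0, 516.0449, 211.2364], [0.0, 0.0, 1.0]], 'k1': 0.0393, 'R': [[-0.7466, 0.6652, 0.0096], [0.355, 0.4107, -0.8398], [-0.5626, -0.6236, -0.5428]], 't': [0.4519, -0.1442, 1.5962]}
top {'camera_matrix': [[396.6823, 0.0, 276.6539], [0.0, 396.6823, 208.3317], [0.0, 0.0, 1.0]], 'k1': 0.0123, 'R': [[0.0203, -0.9998, 0.0007], [-0.9894, -0.0202, -0.1438], [0.1437, 0.0022, -0.9896]], 't': [-0.0075, 0.6271, 1.0827]}
{'time': 0.1, 'joint_positions': [-1.398, 0.088, 1.372, -0.0, 1.684, -0.103], 'qvel': [-0.0, -0.0, -0.004, -0.0, 0.001, -0.0], 'joint_torque': [0.002, -34.125, -30.33, 0.072, 0.03, -0.0], 'tool_pos': [0.15, -0.529, 0.215], 'ee_rot': [-3.14, -0.0, 0.276], 'wrist_force': [-0.009, -0.258, -0.12], 'wrist_torque': [0.004, -0.062, -0.009], 'finger_force': 0.0, 'width': 0.094}
```

View pics/scene0.png

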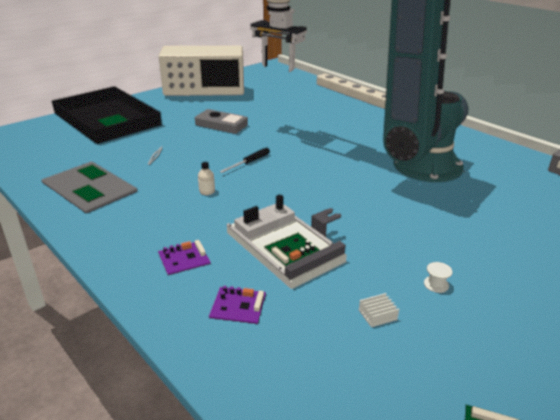

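View pics/top0.png

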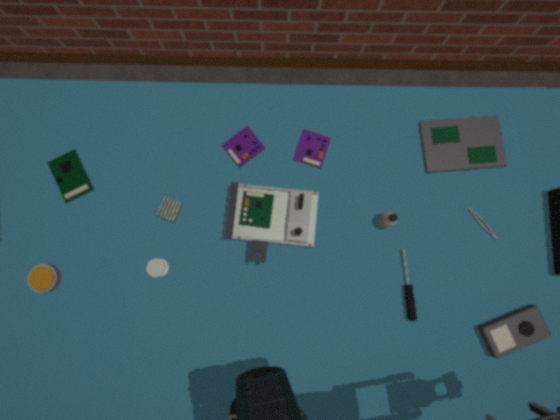

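The scene view shows the fixture around (285,242), the pin's dark grip near (280,202), the rib near (251,214), and the fork near (325,220). In the top view the fixture is around (272,214), the pin near (296,232), the rib near (300,201), and the fork near (258,250). The green board in the fixture, top (257,210), is the one meant. The purple boards at (243,146) and (312,148) and the loose green one at (70,175) are decoys. I'll enlarge both views to measure.

```bash
cat > h.py <<'E'
import numpy as np,cv2
from bench import imaging
from scipy.optimize import least_squares
P={n:imaging.camera_params(n) for n in("scene","top")}
def proj(n,X):
    p=P[n];K=np.array(p["camera_matrix"]);c=np.atleast_2d(X)@np.array(p["R"]).T+p["t"]
    s=c[:,:2]/c[:,2:];s=s*(1+p["k1"]*(s**2).sum(1,keepdims=True))
    return s@K[:2,:2].T+K[:2,2]
def tri(a,b):
    f=lambda X:np.r_[proj("scene",X)[0]-a,proj("top",X)[0]-b]
    r=least_squares(f,[.5,0,.03]);return r.x,np.abs(r.fun).max()
def onz(n,uv,z):
    return np.r_[least_squares(lambda q:proj(n,[q[0],q[1],z])[0]-uv,[.5,0]).x,z]
def crop(n,name,x,y,w,h,s):
    im=imaging.snapshot(n)[y:y+h,x:x+w,::-1]
    cv2.imwrite(name,cv2.resize(im,None,fx=s,fy=s,interpolation=cv2.INTER_CUBIC))
E
python3 - <<'E'
from h import *
crop("scene","pics/sc1.png",220,185,133,100,6)
crop("top","pics/tc1.png",217,175,113,95,6)
E
```

```text
(no output)
```

View pics/sc1.png

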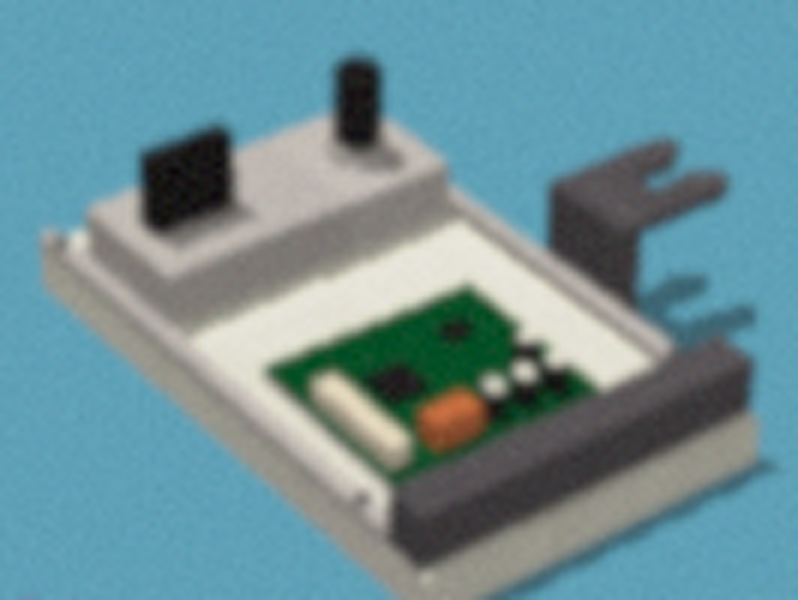

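View pics/tc1.png

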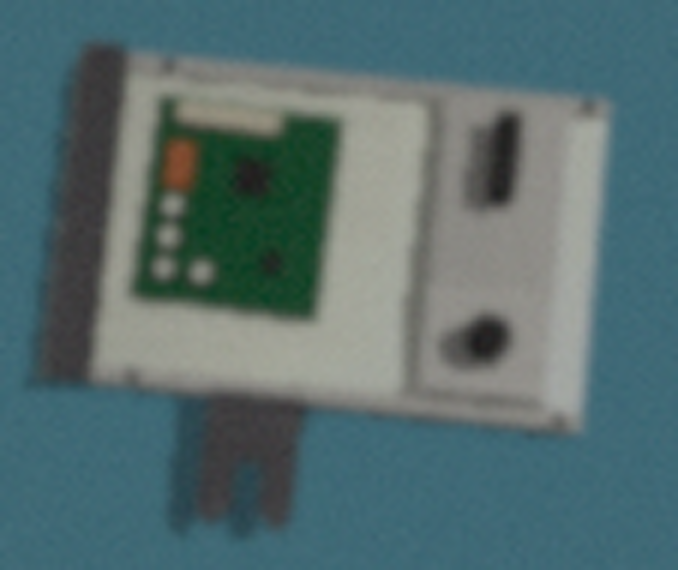

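```bash
cat > fit.py <<'E'
from h import *
S=lambda u,v:((np.array([u,v])+.5)/6-.5+[220,185])
T=lambda u,v:((np.array([u,v])+.5)/6-.5+[217,175])
for n,a,b in [("pin head",(358,66),(491,332)),("tine -y",(668,146),(277,522)),("tine +y",(716,182),(212,520)),("rib top",(187,143),(508,158)),("jaw -x in",(712,342),(92,380)),("jaw -x out",(750,362),(44,380))]:
    X,e=tri(S(*a),T(*b));print(n,np.round(X,4),"err px",round(e,2))
# model fit: x,y,yaw, bracket y
m=[("s",(445,166),(-.07,-.05,.046)),("s",(175,275),(.07,-.05,.046)),("s",(90,212),(.07,-.11,.046)),("s",(385,116),(-.07,-.11,.046)),
("s",(712,342),(-.08,.105,.046)),("s",(750,364),(-.08,.13,.046)),("t",(92,380),(-.08,.105,.046)),("t",(44,380),(-.08,.13,.046)),
("t",(128,50),(.08,.105,.046)),("t",(88,45),(.08,.13,.046)),("t",(580,432),(-.08,-.13,.022)),("t",(608,98),(.08,-.13,.022)),
("s",(358,66),(-.045,-.08,.087)),("t",(491,332),(-.045,-.08,.087)),("t",(508,158),(.04,-.08,.082))]
b=[("t",(247,522),-.140),("s",(694,166),-.139)]
def W(q,p): c,s=np.cos(q[2]),np.sin(q[2]);return np.array([q[0]+c*p[0]-s*p[1],q[1]+s*p[0]+c*p[1],p[2]])
nm={"s":("scene",S),"t":("top",T)}
def res(q):
    r=[proj(nm[c][0],W(q,p))[0]-nm[c][1](*uv) for c,uv,p in m]
    r+=[proj(nm[c][0],W(q,(x,q[3],.06)))[0]-nm[c][1](*uv) for c,uv,x in b]
    return np.ravel(r)
r=least_squares(res,[.5,0,0,0],loss="soft_l1");q=r.x
print("fix",np.round(q,4),"yaw deg",np.degrees(q[2]));print(np.round(res(q).reshape(-1,2),1).tolist())
for n,p in [("pin",(-.045,-.08,.046)),("notch",(-.117,q[3],.06)),("mouth",(-.14,q[3],.06)),("rib",(.04,-.08,.064))]:print(n,np.round(W(q,p),4))
E
python3 fit.py
```

```text
pin head [ 0.5627 -0.0547  0.0853] err px 0.24
tine -y [0.4761 0.0407 0.0563] err px 0.04
tine +y [0.4772 0.07   0.0535] err px 0.32
rib top [ 0.6449 -0.0628  0.0781] err px 0.17
jaw -x in [0.5418 0.1294 0.0373] err px 0.34
jaw -x out [0.5422 0.1505 0.0397] err px 0.79
fix [ 0.613   0.0209 -0.0805  0.0235] yaw deg -4.614844235787913
[[0.6, -1.4], [-1.2, -0.4], [-0.9, -1.4], [-4.0, -3.3], [1.5, -2.6], [2.6, -1.0], [-0.9, -0.5], [-1.8, -1.4], [-0.4, -1.0], [-2.4, -1.0], [0.2, -0.3], [0.3, 0.7], [-0.1, -0.8], [0.0, 0.5], [-0.0, -0.9], [-0.5, 0.2], [0.0, -2.1]]
pin [ 0.5617 -0.0552  0.046 ]
notch [0.4983 0.0537 0.06  ]
mouth [0.4754 0.0556 0.06  ]
rib [ 0.6464 -0.0621  0.064 ]
```

The triangulated heights run 2–8 mm below the text: pin head 0.085 against 0.087, tines about 0.055 against 0.060, jaw 0.037–0.040 against 0.046. The x and y agree with the model fit to about 2 mm. Fixture yaw is −4.6°, pin (0.562, −0.055), notch (0.498, 0.054). I'll move above the pin now.

```bash
python3 -m pendant '[[3.4,3.9,0,0,0,-2.5,0.6],[3.4,3.9,0,0,0,-2.5,0.6],[3.4,3.9,0,0,0,-2.5,0.6],[3.4,3.9,0,0,0,-2.5,0.6],[3.4,3.9,0,0,0,-2.6,0.6],[3.4,3.9,0,0,0,-2.6,0.6],[3.4,3.9,0,0,0,-2.6,0.6],[3.4,3.9,0,0,0,-2.6,0.6]]'
python3 -m pendant '[[3.4,4,0,0,0,0,0.6],[3.4,4,0,0,0,0,0.6],[3.4,4,0,0,0,0,0.6],[3.4,4,0,0,0,0,0.6],[0,0,0,0,0,0,0.6],[0,0,0,0,0,0,0.6],[0,0,0,0,0,0,0.6]]'
```

```text
time: 1.0
tool_pos: [0.4135, -0.2259, 0.2165]
ee_rot: [3.141, -0.0, -0.082]
wrist_force: [1.1, -0.4, 0.5]
width: 0.0565
finger_force: 0.0
time: 1.7
tool_pos: [0.5416, -0.0761, 0.2163]
ee_rot: [3.141, 0.001, -0.081]
wrist_force: [0.5, -0.8, 0.1]
width: 0.0566
finger_force: 0.0
```

```bash
python3 -m pendant '[[2.1,2.1,-3,0,0,0,0.6],[0,0,-3.5,0,0,0,0.6],[0,0,-3.5,0,0,0,0.6],[0,0,-2,0,0,0,0.5],[0,0,0,0,0,0,0.5],[0,0,0,0,0,0,0.5]]'
python3 - <<'E'
from h import *
crop("scene","pics/sc2.png",220,150,133,100,6)
E
```

```text
time: 2.3
tool_pos: [0.5629, -0.0557, 0.0972]
ee_rot: [3.141, -0.001, -0.082]
wrist_force: [0.2, 0.1, 0.9]
width: 0.0469
finger_force: 0.0
```

View pics/sc2.png

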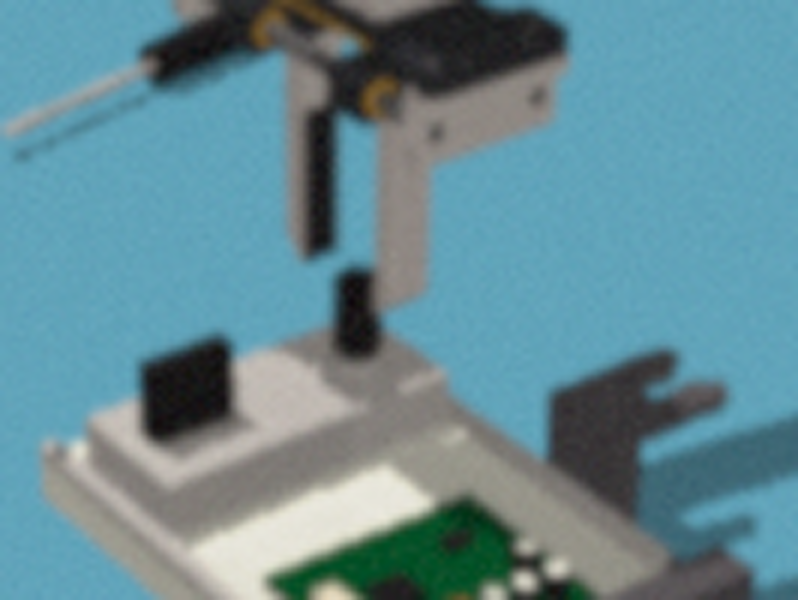

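The fingertips at about (315,250) and (400,300) straddle the pin head at (358,275), so the tool is centred on it. Next I'll go down and close.

```bash
python3 -m pendant '[[0,0,-1.6,0,0,0,0.5],[0,0,-1.5,0,0,0,0.5],[0,0,0,0,0,0,0.5],[0,0,0,0,0,0,0.35],[0,0,0,0,0,0,0.25],[0,0,0,0,0,0,0.15],[0,0,0,0,0,0,0],[0,0,0,0,0,0,0]]'
python3 -m pendant '[[0,0,0,0,0,0,0],[0,0,0,0,0,0,0]]'
```

```text
time: 3.15
tool_pos: [0.5636, -0.0549, 0.0663]
ee_rot: [3.14, -0.001, -0.08]
wrist_force: [0.4, -2.1, 2.6]
width: 0.02
finger_force: 30.0
time: 3.35
tool_pos: [0.5636, -0.0549, 0.0663]
ee_rot: [3.14, -0.001, -0.08]
wrist_force: [-0.2, -1.9, 3.9]
width: 0.0192
finger_force: 30.0
```

```bash
python3 -m pendant '[[0,0,0.5,0,0,0,0],[0,0,1,0,0,0,0],[0,0,1,0,0,0,0],[0,0,1,0,0,0,0]]'
python3 -m pendant '[[0,0,1,0,0,0,0],[0,0,1,0,0,0,0],[0,0,1,0,0,0,0],[0,0,0.5,0,0,0,0],[0,0,0,0,0,0,0],[0,0,0,0,0,0,0]]'
```

```text
time: 3.75
tool_pos: [0.563, -0.0541, 0.1013]
ee_rot: [-3.141, 0.001, -0.08]
wrist_force: [1.8, -2.0, -1.4]
width: 0.0194
finger_force: 30.0
time: 4.35
tool_pos: [0.5629, -0.0542, 0.1353]
ee_rot: [-3.141, 0.001, -0.08]
wrist_force: [0.1, 0.1, -1.2]
width: 0.0193
finger_force: 30.0
```

```bash
python3 -m pendant '[[-2.7,2.7,0,0,0,0,0],[-2.7,2.8,0,0,0,0,0],[-2.7,2.8,0,0,0,0,0],[-2.7,2.8,0,0,0,0,0],[0,0,0,0,0,0,0],[0,0,0,0,0,0,0]]'
python3 -m pendant '[[0,0,-2,0,0,0,0],[0,0,-2,0,0,0,0],[0,0,-1.2,0,0,0,0],[0,0,0,0,0,0,0],[0,0,0,0,0,0,0],[0,0,0,0,0,0,0]]'
python3 - <<'E'
from h import *
from bench import robot
a=imaging.snapshot("scene")[180:255,280:380,::-1];b=imaging.snapshot("top")[215:285,210:310,::-1]
f=lambda i:cv2.resize(i,None,fx=6,fy=6,interpolation=cv2.INTER_CUBIC)
cv2.imwrite("pics/sc3.png",f(a));cv2.imwrite("pics/tc3.png",f(b))
E
```

```text
time: 4.95
tool_pos: [0.4547, 0.057, 0.1352]
ee_rot: [3.141, 0.0, -0.079]
wrist_force: [-0.0, 0.2, -1.0]
width: 0.0193
finger_force: 30.0
time: 5.55
tool_pos: [0.4562, 0.0564, 0.0846]
ee_rot: [-3.142, -0.002, -0.081]
wrist_force: [0.3, -0.1, -1.4]
width: 0.0194
finger_force: 30.0
```

View pics/sc3.png

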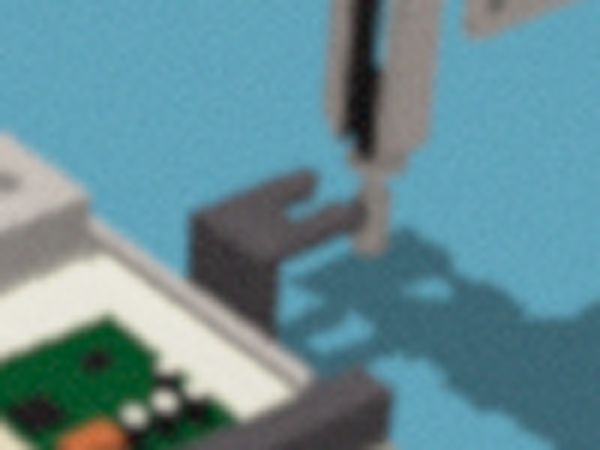

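The collar is at about (378,160) and the shank tip at (370,250), just outside the mouth. The tine tips at (315,180) and (362,210) put the notch midline through roughly (377,180), in line with the neck. I'll slide in gently along fixture +x, watching the force.

```bash
python3 -m pendant '[[0.7,0,-0.1,0,0,0,0],[0.7,-0.06,0,0,0,0,0],[0.6,-0.05,0,0,0,0,0],[0.4,-0.03,0,0,0,0,0],[0,0,0,0,0,0,0]]'
python3 -m pendant '[[0.4,-0.03,0,0,0,0,0],[0.4,-0.03,0,0,0,0,0],[0,0,0,0,0,0,0],[0,0,0,0,0,0,0]]'
```

```text
time: 6.15
tool_pos: [0.4798, 0.0552, 0.0824]
ee_rot: [3.141, 0.0, -0.08]
wrist_force: [-0.1, 0.5, -1.5]
width: 0.0197
finger_force: 30.0
time: 6.55
tool_pos: [0.4871, 0.0547, 0.0825]
ee_rot: [3.142, 0.0, -0.08]
wrist_force: [-0.3, 0.7, -1.7]
width: 0.0195
finger_force: 30.0
```

```bash
python3 -m pendant '[[0.3,-0.02,0,0,0,0,0],[0.3,-0.02,0,0,0,0,0],[0.2,-0.02,0,0,0,0,0],[0,0,0,0,0,0,0],[0,0,0,0,0,0,0]]'
python3 -m pendant '[[0.2,-0.02,0,0,0,0,0],[0.1,-0.01,0,0,0,0,0],[0,0,0,0,0,0,0],[0,0,0,0,0,0,0]]'
```

```text
time: 7.05
tool_pos: [0.4952, 0.0541, 0.0825]
ee_rot: [3.142, 0.0, -0.08]
wrist_force: [-0.5, 0.2, -1.4]
width: 0.0192
finger_force: 30.0
time: 7.45
tool_pos: [0.4981, 0.0537, 0.0825]
ee_rot: [3.141, 0.0, -0.08]
wrist_force: [-0.0, -0.5, -0.6]
width: 0.0192
finger_force: 30.0
```

```bash
python3 -m pendant '[[0.1,-0.01,0,0,0,0,0],[0,0,0,0,0,0,0],[0,0,0,0,0,0,0]]'
python3 -m pendant '[[0.1,-0.01,0,0,0,0,0],[0,0,0,0,0,0,0],[0,0,0,0,0,0,0]]'
```

```text
time: 7.75
tool_pos: [0.4992, 0.0536, 0.0825]
ee_rot: [3.141, -0.0, -0.08]
wrist_force: [-0.5, -0.4, -1.0]
width: 0.0194
finger_force: 30.0
time: 8.05
tool_pos: [0.5002, 0.0536, 0.0825]
ee_rot: [3.142, 0.0, -0.08]
wrist_force: [-0.0, 0.1, -1.1]
width: 0.0196
finger_force: 30.0
```

```bash
python3 -m pendant '[[0.1,-0.01,0,0,0,0,0],[0,0,0,0,0,0,0],[0,0,0,0,0,0,0]]'
python3 -m pendant '[[0.1,-0.01,0,0,0,0,0],[0,0,0,0,0,0,0],[0,0,0,0,0,0,0]]'
```

```text
time: 8.35
tool_pos: [0.5012, 0.0535, 0.0825]
ee_rot: [3.141, 0.0, -0.08]
wrist_force: [-0.5, 0.3, -1.4]
width: 0.0198
finger_force: 30.0
time: 8.65
tool_pos: [0.5018, 0.0534, 0.0824]
ee_rot: [3.141, 0.001, -0.08]
wrist_force: [-0.8, 0.4, 0.7]
width: 0.019
finger_force: 30.0
```

```bash
python3 - <<'E'
from h import *
a=imaging.snapshot("scene")[170:245,280:380,::-1]
cv2.imwrite("pics/sc4.png",cv2.resize(a,None,fx=6,fy=6,interpolation=cv2.INTER_CUBIC))
E
```

```text
(no output)
```

View pics/sc4.png

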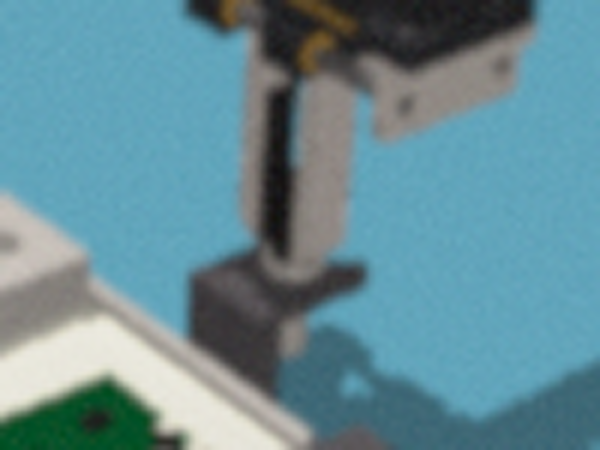

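The collar at (290,270) sits over the fork and the shank shows below it at (292,335). The last step stopped short (0.6 of 1 mm), which suggests the neck has reached the closed end. I'll back off 0.5 mm and lower until the collar rests.

```bash
python3 -m pendant '[[-0.06,0,-0.1,0,0,0,0],[0,0,0,0,0,0,0],[0,0,0,0,0,0,0]]'
python3 -m pendant '[[0,0,-0.1,0,0,0,0],[0,0,0,0,0,0,0],[0,0,0,0,0,0,0]]'
```

```text
time: 9.0
tool_pos: [0.5016, 0.0533, 0.0814]
ee_rot: [3.141, -0.0, -0.08]
wrist_force: [-1.1, -0.2, -2.1]
width: 0.0196
finger_force: 30.0
time: 9.3
tool_pos: [0.5016, 0.0533, 0.0804]
ee_rot: [3.141, -0.0, -0.08]
wrist_force: [0.5, -0.6, -2.2]
width: 0.019
finger_force: 30.0
```

```bash
python3 -m pendant '[[0,0,-0.06,0,0,0,0],[0,0,0,0,0,0,0],[0,0,0,0,0,0,0]]'
```

```text
time: 9.6
tool_pos: [0.5017, 0.0534, 0.0803]
ee_rot: [3.141, -0.0, -0.08]
wrist_force: [-1.0, -0.1, 1.2]
width: 0.0197
finger_force: 30.0
```

Contact (fz up, z stopped at 0.0803 as computed). Release gently, then rise.

```bash
python3 -m pendant '[[0,0,0,0,0,0,0.22],[0,0,0,0,0,0,0.26],[0,0,0,0,0,0,0.35],[0,0,0,0,0,0,0.45],[0,0,0,0,0,0,0.5],[0,0,0,0,0,0,0.5]]'
python3 -m pendant '[[0,0,1,0,0,0,0.5],[0,0,2,0,0,0,0.5],[0,0,4,0,0,0,0.5],[0,0,3,0,0,0,0.5],[3,-2,0,0,0,0,0.5],[3,-2,0,0,0,0,0.5],[3,-2,0,0,0,0,0.5],[0,0,0,0,0,0,0.5]]'
python3 - <<'E'
from h import *
crop("scene","pics/sc5.png",240,170,100,75,6)
crop("top","pics/tc5.png",217,175,113,95,6)
E
```

```text
time: 10.2
tool_pos: [0.5016, 0.0534, 0.0799]
ee_rot: [3.142, 0.0, -0.08]
wrist_force: [-0.3, 0.3, -0.5]
width: 0.0465
finger_force: 0.0
time: 11.0
tool_pos: [0.594, -0.0091, 0.1794]
ee_rot: [3.141, -0.001, -0.083]
wrist_force: [0.6, 0.5, -0.1]
width: 0.047
finger_force: 0.0
```

View pics/sc5.png

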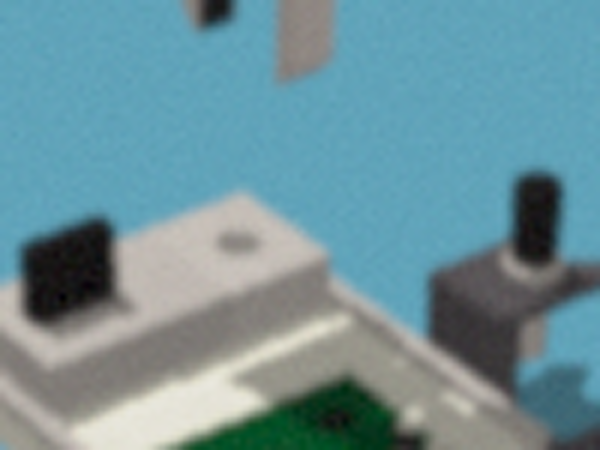

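The pin stands upright with its collar on the fork at (532,262), and the bore at (238,242) is empty. I'll check its position numerically and approach the rib.

```bash
python3 - <<'E'
from h import *
q=[.613,.0209,-.0805,.0235]
U=lambda u,v,o:(np.array([u,v])+.5)/6-.5+o
a=U(539,179,[240,170]);print("pin head meas",a,"exp",proj("scene",[.4983,.0537,.1005]),"+5mm x",proj("scene",[.5033,.0533,.1005]))
E
python3 -m pendant '[[2.6,-2.6,0,0,0,0,0.4],[2.6,-2.7,0,0,0,0,0.4],[0,0,-4,0,0,0,0.4],[0,0,-4,0,0,0,0.4],[0,0,0,0,0,0,0.4],[0,0,0,0,0,0,0.4]]'
```

```text
pin head meas [329.41666667 199.41666667] exp [[329.5365797  198.77242825]] +5mm x [[327.95292338 199.42537976]]
time: 11.7
tool_pos: [0.6426, -0.0587, 0.1003]
ee_rot: [-3.141, 0.001, -0.079]
wrist_force: [0.4, -0.5, 0.2]
width: 0.0376
finger_force: 0.0
```

```bash
python3 - <<'E'
from h import *
crop("scene","pics/sc6.png",215,160,100,75,6)
E
```

```text
(no output)
```

View pics/sc6.png

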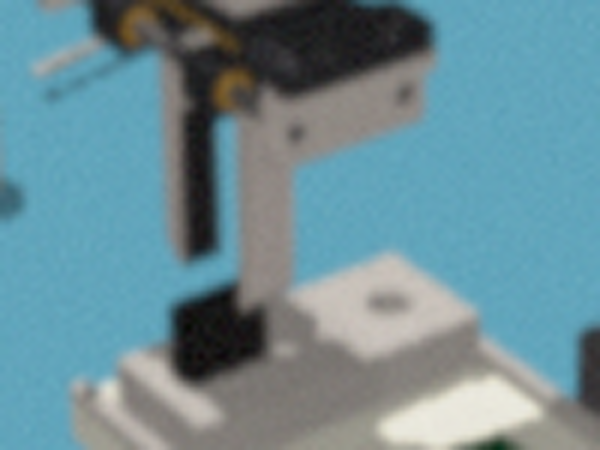

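The fingertips at about (195,258) and (265,305) straddle the rib centred near (218,290). The pin's image position matches home to within a pixel. I'll go down and close on the rib.

```bash
python3 -m pendant '[[0.3,-0.3,-1.3,0,0,0,0.4],[0,0,-1.3,0,0,0,0.4],[0,0,-1.2,0,0,0,0.4],[0,0,0,0,0,0,0.3],[0,0,0,0,0,0,0.22],[0,0,0,0,0,0,0.16],[0,0,0,0,0,0,0],[0,0,0,0,0,0,0]]'
python3 -m pendant '[[0,0,0,0,0,0,0],[0,0,0,0,0,0,0]]'
```

```text
time: 12.55
tool_pos: [0.647, -0.0626, 0.0626]
ee_rot: [-3.142, -0.001, -0.08]
wrist_force: [0.8, 0.8, 0.8]
width: 0.0119
finger_force: 30.0
time: 12.75
tool_pos: [0.647, -0.0626, 0.0626]
ee_rot: [3.142, -0.001, -0.08]
wrist_force: [-0.2, -0.2, 1.5]
width: 0.012
finger_force: 30.0
```

```bash
python3 -m pendant '[[0.03,0.4,0,0,0,0,0],[0.05,0.6,0,0,0,0,0],[0.05,0.6,0,0,0,0,0],[0.05,0.6,0,0,0,0,0]]'
python3 -m pendant '[[0.05,0.6,0,0,0,0,0],[0.05,0.6,0,0,0,0,0],[0.05,0.6,0,0,0,0,0],[0,0,0,0,0,0,0]]'
```

```text
time: 13.15
tool_pos: [0.6489, -0.0404, 0.0626]
ee_rot: [3.141, -0.001, -0.08]
wrist_force: [0.5, -2.8, 3.7]
width: 0.012
finger_force: 30.0
time: 13.55
tool_pos: [0.6505, -0.0209, 0.0626]
ee_rot: [-3.14, -0.002, -0.079]
wrist_force: [2.0, 1.5, 4.3]
width: 0.0118
finger_force: 30.0
```

```bash
python3 -m pendant '[[0.02,0.3,0,0,0,0,0],[0.02,0.3,0,0,0,0,0],[0.02,0.3,0,0,0,0,0],[0.02,0.3,0,0,0,0,0],[0,0,0,0,0,0,0]]'
python3 -m pendant '[[0.01,0.2,0,0,0,0,0],[0.01,0.2,0,0,0,0,0],[0.01,0.1,0,0,0,0,0],[0,0,0,0,0,0,0],[0,0,0,0,0,0,0]]'
```

```text
time: 14.05
tool_pos: [0.6514, -0.0103, 0.0626]
ee_rot: [-3.142, -0.002, -0.08]
wrist_force: [3.4, -1.2, 5.1]
width: 0.0116
finger_force: 30.0
time: 14.55
tool_pos: [0.6518, -0.0057, 0.0625]
ee_rot: [3.141, -0.002, -0.08]
wrist_force: [3.9, -3.0, 5.4]
width: 0.0116
finger_force: 30.0
```

```bash
python3 -m pendant '[[0,0.15,0,0,0,0,0],[0.01,0.15,0,0,0,0,0],[0,0,0,0,0,0,0],[0,0.1,0,0,0,0,0],[0,0,0,0,0,0,0],[0,0,0,0,0,0,0]]'
python3 -m pendant '[[0.01,0.1,0,0,0,0,0],[0,0,0,0,0,0,0],[0,0,0,0,0,0,0]]'
```

```text
time: 15.15
tool_pos: [0.6522, -0.0016, 0.0626]
ee_rot: [3.142, -0.003, -0.08]
wrist_force: [5.0, -2.6, 5.0]
width: 0.0116
finger_force: 30.0
time: 15.45
tool_pos: [0.6522, -0.0007, 0.0626]
ee_rot: [3.141, -0.003, -0.08]
wrist_force: [3.5, -3.5, 5.0]
width: 0.0118
finger_force: 30.0
```

```bash
python3 -m pendant '[[0,0.1,0,0,0,0,0],[0,0,0,0,0,0,0],[0,0,0,0,0,0,0]]'
python3 -m pendant '[[0,0.06,0,0,0,0,0],[0,0,0,0,0,0,0],[0,0,0,0,0,0,0]]'
python3 -m pendant '[[0,0.06,0,0,0,0,0],[0,0,0,0,0,0,0],[0,0,0,0,0,0,0]]'
```

```text
time: 15.75
tool_pos: [0.6523, 0.0003, 0.0626]
ee_rot: [3.141, -0.003, -0.08]
wrist_force: [4.1, -3.7, 5.1]
width: 0.0119
finger_force: 30.0
time: 16.05
tool_pos: [0.6524, 0.0008, 0.0626]
ee_rot: [3.141, -0.003, -0.08]
wrist_force: [3.8, -2.1, 4.7]
width: 0.0119
finger_force: 30.0
time: 16.35
tool_pos: [0.6524, 0.0014, 0.0626]
ee_rot: [3.141, -0.003, -0.08]
wrist_force: [5.0, -2.7, 5.3]
width: 0.0119
finger_force: 30.0
```

```bash
python3 -m pendant '[[0,0.05,0,0,0,0,0],[0,0,0,0,0,0,0],[0,0,0,0,0,0,0]]'
python3 -m pendant '[[0,0.04,0,0,0,0,0],[0,0,0,0,0,0,0],[0,0,0,0,0,0,0]]'
```

```text
time: 16.65
tool_pos: [0.6524, 0.0016, 0.0626]
ee_rot: [3.141, -0.003, -0.08]
wrist_force: [5.0, -2.9, 5.0]
width: 0.0119
finger_force: 30.0
time: 16.95
tool_pos: [0.6524, 0.0015, 0.0626]
ee_rot: [3.14, -0.003, -0.081]
wrist_force: [5.1, -4.7, 4.2]
width: 0.0118
finger_force: 30.0
```

Motion has stopped at about 64.4 mm of travel with the force rising, so the board is snug. Release and retreat.

```bash
python3 -m pendant '[[0,0,0,0,0,0,0.14],[0,0,0,0,0,0,0.18],[0,0,0,0,0,0,0.25],[0,0,0,0,0,0,0.35],[0,0,0,0,0,0,0.4],[0,0,0,0,0,0,0.4]]'
python3 -m pendant '[[0,0,1,0,0,0,0.4],[0,0,2,0,0,0,0.4],[0,0,4,0,0,0,0.4],[0,0,4,0,0,0,0.4],[0,-4,2,0,0,0,0.4],[0,-4,0,0,0,0,0.4],[0,-4,0,0,0,0,0.4],[0,0,0,0,0,0,0.4]]'
python3 -m pendant '[[0,-5,0,0,0,0,0.4],[0,-5,0,0,0,0,0.4],[0,-5,0,0,0,0,0.4],[0,0,0,0,0,0,0.4],[0,0,0,0,0,0,0.4]]'
python3 - <<'E'
from h import *
a=imaging.snapshot("scene")[180:285,220:350,::-1];b=imaging.snapshot("top")[170:275,210:330,::-1]
f=lambda i:cv2.resize(i,(400,400),interpolation=cv2.INTER_CUBIC)
cv2.imwrite("pics/end.png",np.hstack([f(a),f(b)]))
E
```

```text
time: 17.55
tool_pos: [0.6508, 0.0028, 0.0615]
ee_rot: [-3.141, 0.001, -0.08]
wrist_force: [-0.8, -0.2, 0.3]
width: 0.0373
finger_force: 0.0
time: 18.35
tool_pos: [0.6509, -0.1227, 0.1929]
ee_rot: [3.139, -0.001, -0.086]
wrist_force: [0.2, -0.2, -0.3]
width: 0.0375
finger_force: 0.0
time: 18.85
tool_pos: [0.651, -0.2678, 0.1919]
ee_rot: [-3.14, 0.0, -0.082]
wrist_force: [1.0, -0.4, 0.5]
width: 0.0377
finger_force: 0.0
```

View pics/end.png

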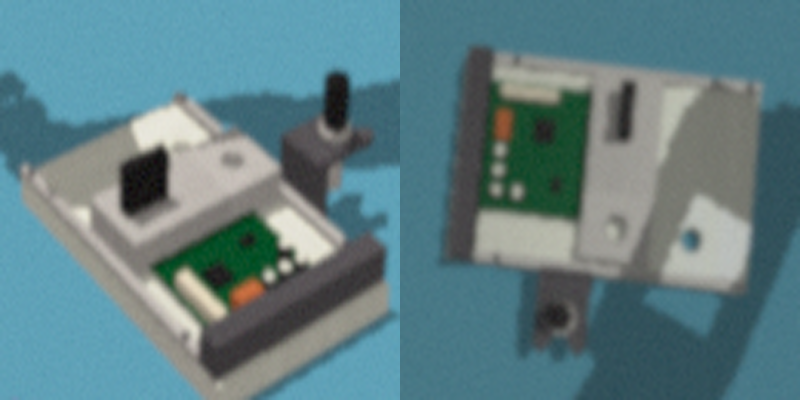

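The board at (540,150, right half) is square, with its edges against both the fixed jaw and the carriage. The pin stands upright in the notch at (557,317), and the gripper is clear of everything. Handing in.

```bash
python3 -c "
from bench import robot
print(robot.close_job())"
```

```text
the job is handed in; nothing more can be done
None
```

The job is handed in (about 19 s used, verdict not shown): the last pictures show the pin upright in the notch with its collar on the fork, the board square against both jaws at about 64 mm of carriage travel, and the gripper clear.

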